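# Click a socket onto an extension bar and nip up a clamp nut

## Task

Push the short extension bar down into the red-ringed 30 mm socket in the tray until its spring ball clicks and the bar is fully home, then lift the socket out on the bar, set it fully down over the loose nut of the near strap clamp on the timber slab, and turn the nut clockwise until it comes up tight. Leave the bar and socket standing on the nut, let go, and leave everything else on the bench where it is.

Things in the scene. Friction and masses are not known exactly. Their poses are not given: they have to be found in the camera images.
- bar: loose steel extension bar, 0.5 kg, upright in the wooden block's hole, may lean a degree. Origin: centre of the tip of its square drive, at its foot; z up the bar; x, y square to the drive's faces. From the origin up: 19 mm square drive to 22 mm (tip bevelled over 2 mm), collar 30 mm across to 34, shaft 24 mm across to 84, round head 36 mm across from 87 to 122 mm. Fits a socket any of four ways round.
- bar_head (a point): on the bar's axis 104 mm above its origin, middle of the knurled round head: the place to grip, from above
- bar_shoulder (a point): centre of the bar's shoulder, 22 mm above its origin; it meets the socket's rim when home. A sprung 9 mm ball stands 3 mm proud of the drive's +x face, 10 mm above the tip. Pushing it past the socket's lip takes about 10 to 20 N; it then snaps into a groove, the push goes slack until the shoulder lands, and the socket hangs firmly on the bar.
- block: fixed beech block 90 x 80 x 50 mm with one 34 mm hole, 40 mm deep, at its centre, in which the bar stands. Origin: centre of its underside
- tray: fixed blue open tray 78 x 226 mm, 28 mm high, walls and floor 5 mm thick, three compartments in a row along its y axis, 73 mm apart. Origin: centre of its underside
- socket_30: loose chromed 3/4-inch-drive socket, 30 mm hexagon, red ring; 54 mm tall, 43 mm across at the foot, 39 mm at the top. Stands in one of the tray's compartments (which one varies), square hole up. Origin: centre of its lower rim; z up its axis; x, y square to the sides of the square hole, x also to a hexagon flat.
- socket_30_mouth (a point): centre of the upper rim of the 30 mm socket's square hole, 54 mm above its origin. The hole is 20 mm wide and 26 mm deep with a lead-in 1.8 mm wide, 3 mm deep; the hexagon below is 31.5 mm across flats, 28 mm deep, bevelled 1.8 mm at the mouth. 0.3 kg. With the bar home, the bar's origin lies 32 mm above the socket's origin
- socket_24: loose chromed 3/4-inch-drive socket, 24 mm hexagon, yellow ring; 54 mm tall, 36 mm across at the foot, 39 mm at the top. Stands in one of the tray's compartments (which one varies), square hole up. Origin: centre of its lower rim; z up its axis; x, y square to the sides of the square hole, x also to a hexagon flat.
- socket_36: loose chromed 3/4-inch-drive socket, 36 mm hexagon, green ring; 54 mm tall, 51 mm across at the foot, 39 mm at the top. Stands in one of the tray's compartments (which one varies), square hole up. Origin: centre of its lower rim; z up its axis; x, y square to the sides of the square hole, x also to a hexagon flat.
- bed: fixed grey T-slot plate 420 x 240 x 20 mm carrying a round timber slab 35 mm thick (its top 55 mm above the bench) under two strap clamps in line along the plate's x axis; the loose nut is on the clamp at the -x end, nearer the robot. Origin: underside of the plate, 75 mm from the loose nut's axis; z up
- nut_seat (a point): on the loose nut's axis, on top of the nut's round collar, 78 mm above the bench: the socket's lower rim rests here when fully down. Above it stand the nut's hexagon, 30 mm across flats, 22 mm high, top edge bevelled, and the stud's end 3 mm more. Nothing listed tells the hexagon's angle (these axes are the plate's). Out of line, the socket stops 17 to 21 mm short; it drops on within about 5 degrees.
- nut (a joint): how far the loose nut has been screwed down, rad, growing clockwise seen from above; starts between 0.1 and 0.5, comes up against a hard stop at 1.4 (tight). It turns stiffly, against about 0.4 N m, so light pressing and turning on top of it does not carry it round. The value is not the angle at which its flats stand
- ratchet: loose 3/4-inch ratchet handle about 480 mm long, 40 mm high, lying on the bench at the right; leave it. Origin: underside, near mid-length, x towards its head
- mallet: loose wooden mallet lying on the bench at the left, head 75 x 125 x 65 mm, handle 220 mm; leave it. Origin: underside of its head
- oil: loose yellow oil bottle 64 mm across, 150 mm tall, standing at the back; leave it. Origin: centre of its underside
- spare_strap: loose spare clamp strap 130 x 40 x 15 mm lying at the back; leave it. Origin: centre of its underside
Things that resemble listed ones, but are neither listed nor needed, are in the scene too. What is shaped like the socket_30 but purple is not meant.

How it is judged:
By the outcome, as a careful person would: the job done as asked, in the order asked, and still so for the second after the job is handed in, with the robot touching nothing.
It also fails if it takes over 58 s, if anything falls off the work surface, if the arm or the gripper's body presses on something with over 40 N, if the wrist force passes 120 N, or if a joint passes its speed limit or range.

## Robot

A 7-joint arm with a two-finger parallel gripper is mounted at the origin on the work surface. World frame = base frame: x ahead of the robot, y to its left, z up, the work surface at z = 0. Lengths are in m, angles in degrees, forces in N, time in s.
With the tool pointing down it reaches from about 0.425 to 0.975 m from the base axis. Payload 16.7 kg.
Tool frame: the origin (TCP) lies midway between the tips of the shut fingers; the grasp point (between the pads) lies 19 mm behind it (arm.grip_point_offset is the distance from the TCP to the grasp point, in m); z points along the fingers, y is the line along which they close (so a half turn about z gives the same grasp; the last joint's range is limited). The gripper opens to 85 mm and grips with 20 to 120 N. Pads are 22 mm wide; open, the fingers measure 114 mm over their backs; the gripper's body (76 mm by 85 mm) begins 54 mm behind the grasp point. The pads swing forward as they close: fully open they stand 13 mm farther back than shut.
Start: joints at [68.669, 24.414, 4.234, 92.017, -1.954, 63.644, -3.845], TCP at [0.149, -0.658, 0.231] pointing down, gripper open.
Joint ranges: [-163.25, 163.25], [-28.42, 122.38], [-70.27, 78.77], [12.13, 141.07], [-58.53, 238.53], [9.26, 117.41], [-156.51, 156.51]. Speed limits (degrees/s): [108.29, 108.29, 136.94, 136.94, 172.46, 172.46, 172.46].

## Interface

Orientations are given as a 3x3 rotation matrix whose columns are the frame's x, y, z axes.
In Python, from station import arm, cams gives the robot as it stands.
- The arm moves only by the tool arm_command, never from a script. Its argument "series" is a list of rows, each a list of 4 numbers: the shift along the tool's x, y, z in m, then the turn about the tool's z in rad. In form: [[x, y, z, turn], ...]. A call has 1 to 8 rows; each row shifts and turns the commanded pose from where the row before left it, along the tool's axes as they then stand; what a row does not reach is not made up. A row lasts 1/10 s, in which the tool goes at most 50 mm and 8.59 degrees, less where a joint would pass 70% of its speed; a pose out of reach is approached as far as the arm can. A call with a gripper value outside its range is refused whole. "fingers" is the opening in per cent of the stroke, from 0 (shut) to 100 (fully open), set as the call begins (left out, the last holds). The fingers move at their own pace and stop on an object; the grip force is fixed at half the most. Time passes only in rows, so rows that do not move let the fingers close. It gives the time, the measured TCP pose, the force, the opening and the grip force at its end, in the units of the state.
- arm.state(): the state, without advancing time (a new reading comes with each control period).
- cams.read_camera(name): name is "scene" or "top"; returns the picture (480x640x3 uint8, red, green, blue); there is no depth.
- cams.camera_params(name): a dict with "fx", "fy", "cx", "cy" (pixels), "distortion" ([k1, k2, p1, p2, k3] as OpenCV has them; the pictures are not rectified), "T" (4x4, takes a point from camera to world coordinates). Camera axes: x right, y down, z forward; pixel columns grow to the right and rows downward; lengths in m; the calibration is good to about 2 mm. A picture is of the moment at which its call begins. camera_params takes no time and is no camera call.
- arm.hand_in(): hands the job in; it is judged then, once.
The state is a dict: "clock": time; "joint_positions": joint angles; "joint_velocities": joint speeds; "tau": joint torques, N m; "position": TCP position; "tool_rot": TCP orientation; "ft_force": force on the tool from outside, world axes, zero at the start; "ft_torque": the same for the moment, N m; "finger_gap": finger opening in m; "grasp_force": force on a finger pad.
Only numpy, scipy, OpenCV 4.12 (cv2) and the standard library are available. Lean on these libraries where they do the work, as an engineer would, in place of code of your own. Each camera call takes 0.05 s, during which the arm holds its last target. There are 200 camera calls.

## Working session

There is one attempt and no reset: what is moved stays moved. The work goes in short steps, Python scripts to look and compute and a tool call to move; the robot and the scene stay as the last step left them, time stands still between calls to the robot, and variables do not carry over. Pictures are saved under pics/ and viewed, at most 10 in all, crops included, and the job is handed in when it is done.

Besides the shell and the picture viewer there is one more tool, called after "Call:" by a JSON object that holds its "api" and its "payload", one argument or row to a line. arm_command: Moves the arm, as the interface text tells. Its arguments: {"type":"object","properties":{"series":{"type":"array"},"fingers":{"type":"number"}},"required":["series"]}

```bash
mkdir -p pics; ls; python3 - <<'E'
from station import arm,cams
import cv2,numpy as np
for n in("scene","top"):
    p=cams.camera_params(n);print(n,{k:np.round(v,4).tolist() for k,v in p.items()})
    cv2.imwrite(f"pics/{n}0.png",cams.read_camera(n)[:,:,::-1])
print(arm.state())
E
```

```text
pics
scene {'fx': 440.7679, 'fy': 440.7679, 'cx': 319.9709, 'cy': 233.8783, 'distortion': [-0.0861, 0.0, 0.0, 0.0, 0.0], 'T': [[-0.5312, 0.5888, -0.6093, 1.2628], [0.8473, 0.3712, -0.38, 0.5027], [0.0024, -0.7181, -0.696, 0.9028], [0.0, 0.0, 0.0, 1.0]]}
top {'fx': 450.3214, 'fy': 450.3214, 'cx': 321.0254, 'cy': 240.5817, 'distortion': [0.0155, 0.0, 0.0, 0.0, 0.0], 'T': [[-0.0254, -0.9866, 0.161, 0.3655], [-0.9997, 0.0255, -0.0018, 0.047], [-0.0023, -0.161, -0.987, 1.2796], [0.0, 0.0, 0.0, 1.0]]}
{'clock': 0.1, 'joint_positions': array([68.67083922, 24.44575826,  4.23160054, 92.04860983, -1.95245859,
       63.64512355, -3.84415242]), 'joint_velocities': array([ 0.05661626, -0.1562637 , -0.0355815 , -0.06997239, -0.05253142,
        0.04514088,  0.0219402 ]), 'tau': array([ 8.98664352e-03, -9.51523089e+01,  3.77158105e+00, -4.64394987e+01,
        1.96480507e-02,  6.59674246e-03, -8.10580923e-05]), 'position': array([ 0.14900709, -0.65796004,  0.23068404]), 'tool_rot': array([[ 9.75294221e-01,  2.20909602e-01, -3.59546638e-04],
       [ 2.20909870e-01, -9.75293585e-01,  1.11919865e-03],
       [-1.03421800e-04, -1.17097538e-03, -9.99999309e-01]]), 'ft_force': array([-0.42437916,  0.13014453, -0.04055235]), 'ft_torque': array([-0.08069982, -0.02104686,  0.00439795]), 'grasp_force': 0.0, 'finger_gap': 0.08557406210194707}
```

View pics/top0.png

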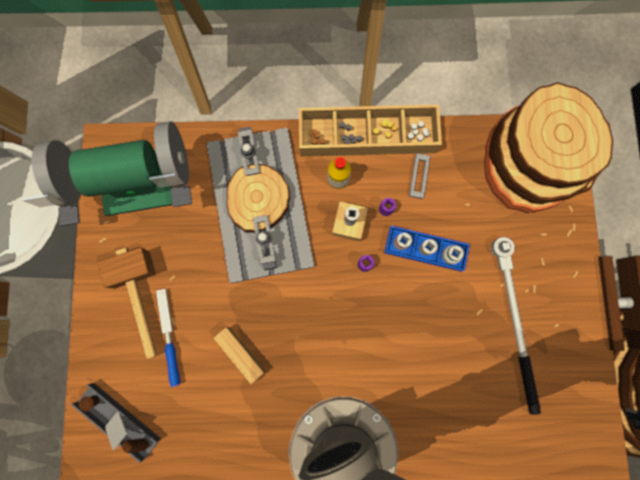

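View pics/scene0.png

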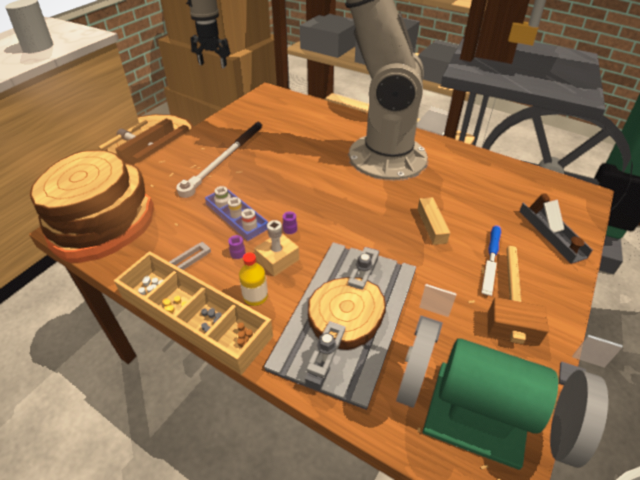

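The top view shows the tray at (428,248) with sockets at (404,240), (429,246) and (455,253). The bar is in its block at (352,214), and the near nut is at (263,238). There are purple look-alikes at (388,206) and (367,263). In the scene view the tray is at (236,212), the bar head at (274,228) and the near nut at (365,260). I'll take one close composite crop to choose the socket by ring colour.

```bash
cat > h.py <<'E'
import numpy as np,cv2
from station import arm,cams
def ray(n,uv):
    p=cams.camera_params(n);K=np.array([[p["fx"],0,p["cx"]],[0,p["fy"],p["cy"]],[0,0,1]])
    q=cv2.undistortPoints(np.array([[uv]],float),K,np.array(p["distortion"]))[0,0]
    T=np.array(p["T"]);return T[:3,3],T[:3,:3]@np.array([q[0],q[1],1])
def onz(n,uv,z):
    o,d=ray(n,uv);return o+d*(z-o[2])/d[2]
def proj(n,P):
    p=cams.camera_params(n);K=np.array([[p["fx"],0,p["cx"]],[0,p["fy"],p["cy"]],[0,0,1]])
    Ti=np.linalg.inv(np.array(p["T"]));r=cv2.Rodrigues(Ti[:3,:3])[0]
    return cv2.projectPoints(np.array([P],float).reshape(-1,1,3),r,Ti[:3,3],K,np.array(p["distortion"]))[0][:,0]
def tri(a,b):
    (o1,d1),(o2,d2)=ray("top",a),ray("scene",b)
    t=np.linalg.lstsq(np.stack([d1,-d2],1),o2-o1,rcond=None)[0]
    p,q=o1+t[0]*d1,o2+t[1]*d2;return (p+q)/2,np.linalg.norm(p-q)
def crop(im,u,v,w,h,s):
    return cv2.resize(im[v:v+h,u:u+w],None,fx=s,fy=s,interpolation=cv2.INTER_CUBIC)
E
python3 - <<'E'
from h import *
t=cv2.imread("pics/top0.png");s=cv2.imread("pics/scene0.png")
A=np.hstack([crop(t,380,220,100,60,4),crop(s,195,180,100,60,4)])
B=np.hstack([crop(t,325,190,50,50,5.2),crop(t,238,215,50,50,5.2),crop(s,340,240,50,50,5.2)]);B=cv2.copyMakeBorder(B,0,0,0,800-B.shape[1],0)
cv2.imwrite("pics/c1.png",np.vstack([A,B]))
E
```

```text
(no output)
```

View pics/c1.png

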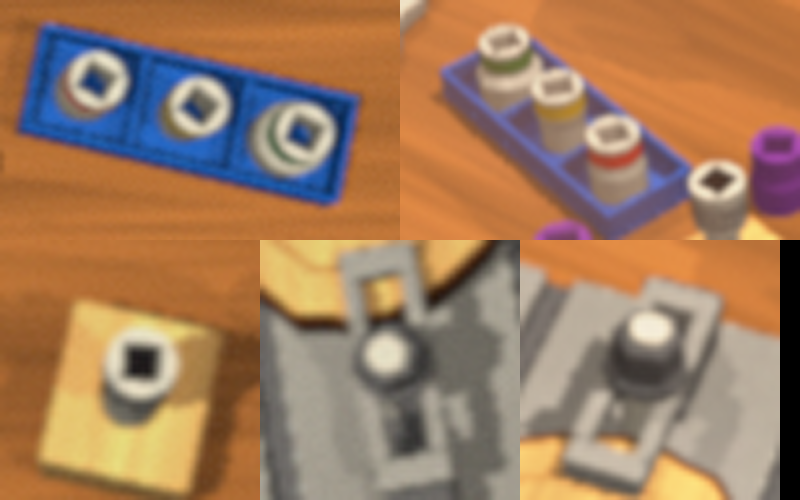

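The crop settles the choice. The red-ringed socket is the tray end at top (404,240), scene about (348/4 region: 248,214). Yellow is in the middle at (429,246) and green at (455,253). The purple ones are outside the tray, so they are rejected. The bar head at (352,213.5) has a square in its top. Next I'll rectify both views onto the planes of the rims and measure.

```bash
cat >> h.py <<'E'
def rect(n,im,c,z,half=.045,res=.0002):
    # view from above on plane z: columns = -y, rows = -x
    k=int(2*half/res);g=(np.arange(k)-k/2+.5)*res
    Y,X=np.meshgrid(-g,-g);P=np.stack([c[0]+X,c[1]+Y,0*X+z],-1).reshape(-1,3)
    uv=proj(n,P).astype(np.float32).reshape(k,k,2)
    return cv2.remap(im,uv[...,0],uv[...,1],cv2.INTER_CUBIC)
E
python3 - <<'E'
from h import *
t=cv2.imread("pics/top0.png");s=cv2.imread("pics/scene0.png")
print("bar tri",tri((351.9,213.5),(195+ (718-400)/4,180+180/4)))
print("mouth tri",tri((404.2,239.8),(195+(612-400)/4,180+134/4)))
print("nut tri",tri((238+(387-260)/5.2,215+(355-240)/5.2),(340+(651-520)/5.2,240+(328-240)/5.2)))
out=[]
for nm,uv,z in(("bar",(351.9,213.5),.132),("mouth",(404.2,239.8),.059),("nut",(262.4,237.1),.100)):
    c=onz("top",uv,z);print(nm,c.round(4));row=[]
    for n,im in(("top",t),("scene",s)):
        r=rect(n,im,c,z,.03);row.append(cv2.resize(r,(260,260)))
    out.append(np.vstack(row))
cv2.imwrite("pics/r1.png",np.hstack(out))
E
```

```text
bar tri (array([ 0.62179514, -0.0364357 ,  0.1306458 ]), np.float64(0.002383249273340642))
mouth tri (array([ 0.5608451 , -0.18316711,  0.05554243]), np.float64(0.0021811102474223842))
nut tri (array([0.57056423, 0.20178014, 0.10003306]), np.float64(0.0032838080360294624))
bar [ 0.6221 -0.0374  0.132 ]
mouth [ 0.5609 -0.1835  0.059 ]
nut [0.5713 0.2004 0.1   ]
```

View pics/r1.png

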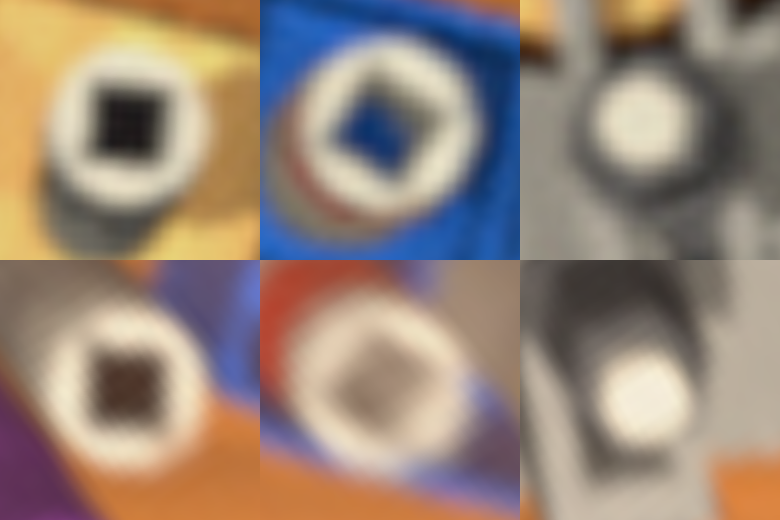

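Rectified views: bar square about 2–5° off the world axes. The red socket's square hole is turned by about 30°. The nut shows a bright stud end, with the hexagon's angle too dark to read. Now the numbers.

```bash
cat > m.py <<'E'
from h import *
def meas(n,im,c,z,half=.03,res=.0002,th=None):
    r=rect(n,im,c,z,half,res);k=r.shape[0]
    g=r.min(2);g=cv2.GaussianBlur(g,(0,0),3)
    for th in ([th] if th else (120,140,160,180)):
        m=(g>th).astype(np.uint8)
        cs,hi=cv2.findContours(m,cv2.RETR_CCOMP,cv2.CHAIN_APPROX_NONE)
        outer=[i for i in range(len(cs)) if hi[0][i][3]<0 and cv2.pointPolygonTest(cv2.convexHull(cs[i]),(k/2,k/2),False)>=0]
        if not outer: print(n,th,"none");continue
        i=max(outer,key=lambda i:cv2.contourArea(cs[i]))
        e=cv2.fitEllipse(cs[i]);
        w=lambda q:np.round((c[0]-(q[1]-k/2+.5)*res,c[1]-(q[0]-k/2+.5)*res),4)
        o=[n,th,w(e[0]),"dia mm",np.round(np.array(e[1])*res*1e3,1)]
        hs=[j for j in range(len(cs)) if hi[0][j][3]==i and cv2.contourArea(cs[j])>1000]
        for j in hs:
            b=cv2.minAreaRect(cs[j]);o+=["hole",w(b[0]),np.round(np.array(b[1])*res*1e3,1),"yaw mod90",round(-b[2]%90,1)]
        print(*o)
E
python3 - <<'E'
from m import *
t=cv2.imread("pics/top0.png");s=cv2.imread("pics/scene0.png")
for nm,c,z in(("bar",(.6221,-.0374),.132),("mouth",(.5609,-.1835),.059),("nut",(.5713,.2004),.103)):
    print(nm)
    for n,im in(("top",t),("scene",s)): meas(n,im,c,z)
# tray yaw from blue mask at z=.028
hsv=cv2.cvtColor(t,cv2.COLOR_BGR2HSV);m=cv2.inRange(hsv,(105,150,60),(125,255,255))
cs,_=cv2.findContours(m,0,2);c=[x for x in cs if cv2.contourArea(x)>800 and abs(x[:,0,0].mean()-428)<40][0]
P=np.array([onz("top",q[0],.028)[:2] for q in c]).astype(np.float32);print("tray",cv2.minAreaRect(P))
E
```

```text
bar
top 120 [ 0.6246 -0.0371] dia mm [39.2 41. ] hole [ 0.6232 -0.0371] [17.9 18.2] yaw mod90 83.7
top 140 [ 0.624 -0.037] dia mm [36.8 37.7] hole [ 0.6232 -0.0371] [19.7 19.9] yaw mod90 83.3
top 160 [ 0.6238 -0.037 ] dia mm [34.4 35.2] hole [ 0.6233 -0.0371] [21.7 21.7] yaw mod90 82.1
top 180 none
scene 120 [ 0.6235 -0.0361] dia mm [38.7 42.4] hole [ 0.6223 -0.0367] [17.8 17.7] yaw mod90 86.8
scene 140 [ 0.6232 -0.0363] dia mm [37.1 38.2] hole [ 0.6222 -0.0368] [20.1 19.5] yaw mod90 84.4
scene 160 none
scene 180 none
mouth
top 120 [ 0.5618 -0.1829] dia mm [40.8 42.1] hole [ 0.5612 -0.1821] [18.7 18.3] yaw mod90 56.8
top 140 [ 0.5621 -0.183 ] dia mm [38.9 39.9] hole [ 0.5614 -0.1822] [21.3 20.5] yaw mod90 57.0
top 160 [ 0.5623 -0.1831] dia mm [34.3 35.3]
top 180 none
scene 120 [ 0.5625 -0.1837] dia mm [44.1 51.5] hole [ 0.562  -0.1795] [11.9 16.4] yaw mod90 64.6
scene 140 [ 0.5609 -0.1824] dia mm [41.3 41.9] hole [ 0.5619 -0.1805] [17.  19.9] yaw mod90 58.0
scene 160 [ 0.5607 -0.1824] dia mm [37.8 38.6] hole [ 0.5619 -0.1807] [22.2 22.8] yaw mod90 57.7
scene 180 none
nut
top 120 [0.5727 0.202 ] dia mm [22.9 23.9]
top 140 [0.5728 0.2019] dia mm [20.4 21. ]
top 160 [0.5728 0.2019] dia mm [17.9 18.4]
top 180 [0.5728 0.2019] dia mm [14.6 15.2]
scene 120 [0.5703 0.1981] dia mm [51.7 67.3]
scene 140 [0.5704 0.198 ] dia mm [48.8 66.6]
scene 160 [0.5714 0.2021] dia mm [19.3 21.7]
scene 180 [0.5716 0.2023] dia mm [17.2 18.1]
tray ((0.5404857993125916, -0.2508871555328369), (0.22297902405261993, 0.07724571973085403), 74.73210144042969)
```

Call:
{"api": "arm_command", "payload": {
  "series": [
    [0.03,-0.025,0,0],
    [0.03,-0.025,0,0],
    [0.03,-0.025,0,0],
    [0.03,-0.025,0,0],
    [0.03,-0.025,0,0],
    [0.03,-0.025,0,0],
    [0.03,-0.025,0,0],
    [0.03,-0.025,0,0]
  ],
  "fingers": 100
}}

```text
clock: 0.9
position: [0.3396, -0.4087, 0.2312]
tool_rot: [[0.975, 0.221, -0.0], [0.221, -0.975, 0.0], [-0.0, -0.0, -1.0]]
ft_force: [0.3, -1.0, 0.5]
finger_gap: 0.0853
grasp_force: 0.0
```

Call:
{"api": "arm_command", "payload": {
  "series": [
    [0.03,-0.025,0,0],
    [0.03,-0.025,0,0],
    [0.03,-0.025,0,0],
    [0.03,-0.025,0,0],
    [0.03,-0.025,0,0],
    [0.03,-0.025,0,0],
    [0.03,-0.025,0,0],
    [0.03,-0.025,0,0]
  ]
}}

```text
clock: 1.7
position: [0.5295, -0.1607, 0.2312]
tool_rot: [[0.975, 0.221, -0.0], [0.221, -0.975, 0.0], [-0.0, -0.0, -1.0]]
ft_force: [0.0, -1.5, -0.6]
finger_gap: 0.0854
grasp_force: 0.0
```

```bash
cat > d.py <<'E'
import sys
from h import *
# usage: d.py x y z(tcp) -> remaining shift in tool axes
s=arm.state();R=s["tool_rot"];p=s["position"]
print("t",round(s["clock"],2),"tcp",p.round(4),"yaw_x",round(np.degrees(np.arctan2(R[1,0],R[0,0])),2),"tilt",(R[:2,2]).round(4),"q",s["joint_positions"].round(1),"F",s["ft_force"].round(1),"M",s["ft_torque"].round(2),"gap",round(s["finger_gap"],4),"grip",round(s["grasp_force"],1))
if len(sys.argv)>3: print("tool shift",(R.T@(np.array(sys.argv[1:4],float)-p)).round(4))
E
python3 d.py .6232 -.037 .095
```

```text
t 1.7 tcp [ 0.5295 -0.1607  0.2312] yaw_x 12.76 tilt [-0.0003  0.0001] q [ 23.5  13.9 -15.6 106.9   4.3  59.7 -71. ] F [ 0.  -1.5 -0.6] M [-0.06 -0.04 -0.05] gap 0.0854 grip 0.0
tool shift [ 0.1188 -0.1     0.1362]
```

Call:
{"api": "arm_command", "payload": {
  "series": [
    [0,0,0,-0.145],
    [0,0,0,-0.145],
    [0,0,0,-0.145],
    [0,0,0,-0.145],
    [0,0,0,-0.145],
    [0,0,0,-0.145],
    [0,0,0,-0.145],
    [0,0,0,-0.145]
  ]
}}

```text
clock: 2.5
position: [0.5287, -0.1621, 0.231]
tool_rot: [[0.181, 0.983, -0.001], [0.983, -0.181, 0.0], [0.0, -0.001, -1.0]]
ft_force: [-0.2, -0.0, 0.7]
finger_gap: 0.0852
grasp_force: 0.0
```

Call:
{"api": "arm_command", "payload": {
  "series": [
    [0,0,0,-0.145],
    [0,0,0,-0.145],
    [0,0,0,-0.145],
    [0,0,0,-0.145],
    [0,0,0,-0.145],
    [0,0,0,-0.145],
    [0,0,0,-0.145],
    [0,0,0,-0.145]
  ]
}}

```text
clock: 3.3
position: [0.5287, -0.1621, 0.2311]
tool_rot: [[-0.829, 0.559, -0.001], [0.559, 0.829, 0.0], [0.001, -0.0, -1.0]]
ft_force: [0.0, -0.7, -0.1]
finger_gap: 0.0854
grasp_force: 0.0
```

```bash
python3 d.py .6232 -.037 .095
```

```text
t 3.3 tcp [ 0.5287 -0.1621  0.2311] yaw_x 146.03 tilt [-0.0005  0.0002] q [ 40.3  16.4 -35.6 106.   10.8  61.   56.6] F [ 0.  -0.7 -0.1] M [ 0.   -0.03  0.02] gap 0.0854 grip 0.0
tool shift [-0.0086  0.1566  0.1361]
```

Call:
{"api": "arm_command", "payload": {
  "series": [
    [-0.002,0.035,0,0],
    [-0.002,0.035,0,0],
    [-0.002,0.035,0,0],
    [-0.002,0.035,0,0],
    [-0.0005,0.0165,0,0],
    [0,0,0.02,0],
    [0,0,0.03,0],
    [0,0,0,0]
  ]
}}

```text
clock: 4.1
position: [0.6219, -0.0383, 0.1778]
tool_rot: [[-0.826, 0.564, -0.006], [0.564, 0.826, 0.0], [0.005, -0.003, -1.0]]
ft_force: [-1.0, -1.0, -0.4]
finger_gap: 0.0855
grasp_force: 0.0
```

```bash
python3 d.py .6232 -.037 .095
```

```text
t 4.1 tcp [ 0.6219 -0.0383  0.1778] yaw_x 145.68 tilt [-0.0058  0.0001] q [ 24.9  26.7 -35.9  99.9  17.7  59.5  38.4] F [-1.  -1.  -0.4] M [-0.01  0.01 -0.03] gap 0.0855 grip 0.0
tool shift [-0.0007  0.0021  0.0827]
```

Call:
{"api": "arm_command", "payload": {
  "series": [
    [-0.0005,0.002,0.02,0],
    [0,0,0.025,0],
    [0,0,0.025,0],
    [0,0,0.015,0],
    [0,0,0,0],
    [0,0,0,0]
  ]
}}

```text
clock: 4.7
position: [0.6262, -0.0364, 0.0974]
tool_rot: [[-0.826, 0.564, 0.001], [0.564, 0.826, 0.0], [-0.001, 0.0, -1.0]]
ft_force: [0.0, -0.0, 0.0]
finger_gap: 0.0851
grasp_force: 0.0
```

```bash
python3 d.py .6232 -.037 .095; python3 - <<'E'
from h import *
t=cams.read_camera("top")[:,:,::-1];s=cams.read_camera("scene")[:,:,::-1]
cv2.imwrite("pics/g.png",np.hstack([crop(t,300,160,100,100,4),crop(s,225,180,100,100,4)]))
E
```

```text
t 4.7 tcp [ 0.6262 -0.0364  0.0974] yaw_x 145.68 tilt [0.0007 0.    ] q [ 22.7  32.  -33.7 103.   22.   51.6  34.8] F [ 0. -0.  0.] M [-0.03  0.01 -0.  ] gap 0.0851 grip 0.0
tool shift [ 0.0021 -0.0022  0.0024]
```

View pics/g.png

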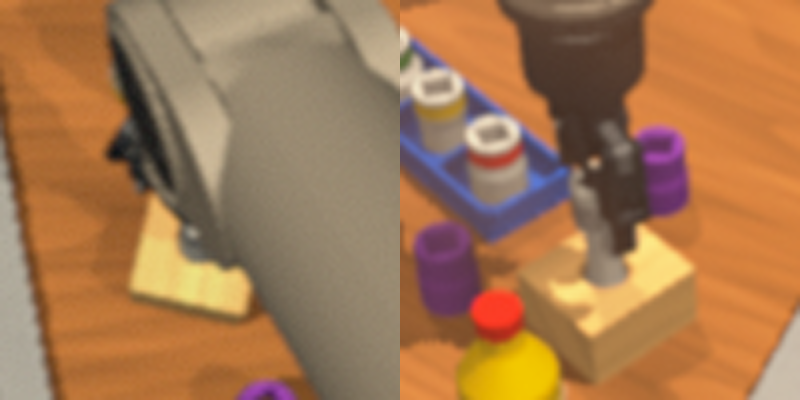

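The scene crop shows the bar between the fingers, with the shaft at about (605,250) and nothing touched. I'll correct by 2 mm and close.

Call:
{"api": "arm_command", "payload": {
  "series": [
    [0.002,-0.002,0.002,0],
    [0,0,0,0],
    [0,0,0,0]
  ]
}}

```text
clock: 5.1
position: [0.6229, -0.0369, 0.0947]
tool_rot: [[-0.826, 0.564, 0.0], [0.564, 0.826, -0.0], [-0.0, 0.0, -1.0]]
ft_force: [-0.3, -0.4, -0.1]
finger_gap: 0.0852
grasp_force: 0.0
```

```bash
python3 d.py .6232 -.037 .095
```

```text
t 5.1 tcp [ 0.6229 -0.0369  0.0947] yaw_x 145.68 tilt [ 0.0003 -0.0001] q [ 22.8  32.  -33.6 103.5  22.1  51.1  34.8] F [-0.3 -0.4 -0.1] M [-0.07  0.   -0.  ] gap 0.0852 grip 0.0
tool shift [-0.0003  0.0001 -0.0003]
```

Call:
{"api": "arm_command", "payload": {
  "series": [
    [0,0,0,0],
    [0,0,0,0],
    [0,0,0,0],
    [0,0,0,0],
    [0,0,0,0],
    [0,0,0,0],
    [0,0,0,0],
    [0,0,0,0]
  ],
  "fingers": 0
}}

```text
clock: 5.9
position: [0.6231, -0.0368, 0.0945]
tool_rot: [[-0.826, 0.564, 0.0], [0.564, 0.826, 0.0], [-0.0, 0.0, -1.0]]
ft_force: [-0.7, 0.6, 5.2]
finger_gap: 0.0349
grasp_force: 59.6
```

```bash
python3 d.py .6232 -.037 .095
```

```text
t 5.9 tcp [ 0.6231 -0.0368  0.0945] yaw_x 145.69 tilt [0.0004 0.0001] q [ 22.8  32.  -33.6 103.5  22.1  51.1  34.8] F [-0.7  0.6  5.2] M [0.18 0.12 0.04] gap 0.0349 grip 59.6
tool shift [-0.0002 -0.0001 -0.0005]
```

Call:
{"api": "arm_command", "payload": {
  "series": [
    [0,0,-0.01,0],
    [0,0,-0.025,0],
    [0,0,-0.025,0],
    [0,0,-0.025,0],
    [0,0,-0.02,0.116],
    [0,0,0,0.116],
    [0,0,0,0.117],
    [0,0,0,0.117]
  ]
}}

```text
clock: 6.7
position: [0.6224, -0.037, 0.1995]
tool_rot: [[-0.48, 0.877, -0.001], [0.877, 0.48, 0.0], [0.0, -0.001, -1.0]]
ft_force: [-0.8, -0.0, -5.3]
finger_gap: 0.0347
grasp_force: 61.5
```

```bash
python3 d.py .5615 -.1823 .180
```

```text
t 6.7 tcp [ 0.6224 -0.037   0.1995] yaw_x 118.71 tilt [-0.0008  0.    ] q [ 21.2  24.2 -30.9  99.1  14.   60.5  14.3] F [-0.8 -0.  -5.3] M [0.04 0.03 0.  ] gap 0.0347 grip 61.5
tool shift [-0.0982 -0.1232  0.0195]
```

Call:
{"api": "arm_command", "payload": {
  "series": [
    [-0.016,-0.02,0,0],
    [-0.022,-0.028,0,0],
    [-0.022,-0.028,0,0],
    [-0.022,-0.028,0,0],
    [-0.016,-0.019,0,0],
    [0,0,0,0],
    [0,0,0,0]
  ]
}}

```text
clock: 7.4
position: [0.5623, -0.1825, 0.1994]
tool_rot: [[-0.484, 0.875, -0.001], [0.875, 0.484, 0.0], [0.001, -0.0, -1.0]]
ft_force: [0.0, -0.5, -5.0]
finger_gap: 0.0351
grasp_force: 61.5
```

```bash
python3 d.py .5615 -.1823 .150; python3 - <<'E'
from h import *
s=cams.read_camera("scene")[:,:,::-1];cv2.imwrite("pics/s3.png",s)
t=cams.read_camera("top")[:,:,::-1];cv2.imwrite("pics/t3.png",t)
cv2.imwrite("pics/c3.png",np.hstack([crop(s,205,140,80,110,5),crop(t,360,190,80,110,5)]))
E
```

```text
t 7.4 tcp [ 0.5623 -0.1825  0.1994] yaw_x 118.92 tilt [-0.0006  0.0004] q [ 35.   20.9 -29.  103.4  11.7  58.7  30.4] F [ 0.  -0.5 -5. ] M [ 0.09 -0.04  0.04] gap 0.0351 grip 61.5
tool shift [ 0.0005 -0.0006  0.0494]
```

View pics/c3.png

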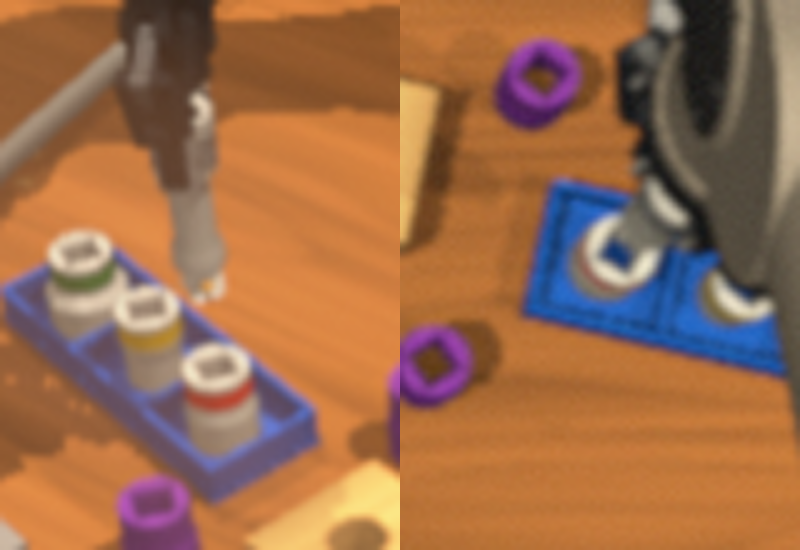

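The scene crop shows the drive with its golden ball at about (246,198), above the red socket at (248,214). The top view shows the hole free at (484,240). I'll check where the foot should project.

```bash
python3 - <<'E'
from h import *
for z in(.115,.137):print(proj("scene",(.5623,-.1825,z)),proj("top",(.5623,-.1825,z)))
t=cv2.imread("pics/t3.png");s=cv2.imread("pics/s3.png")
from m import meas
for n,im in(("scene",s),):meas(n,im,(.5615,-.1823),.059)
# drive tip: bright blob
c=crop(s,232,180,30,25,8);g=cv2.GaussianBlur(c.min(2),(0,0),3)
for th in(150,170,190):
    m=(g>th).astype(np.uint8);k,l,st,ce=cv2.connectedComponentsWithStats(m)
    print(th,[(st[i,4],(st[i,:4]/8+np.array([232,180,0,0])).round(1).tolist(),(ce[i]/8+[232,180]).round(1).tolist()) for i in range(1,k) if st[i,4]>100])
E
```

```text
[[245.15627092 197.94875071]] [[407.64967525 235.80671582]]
[[244.25745343 191.82043764]] [[409.253637   234.34137886]]
scene 120 [ 0.5626 -0.1838] dia mm [44.6 52.9] hole [ 0.562  -0.1793] [11.2 15.6] yaw mod90 67.2
scene 140 [ 0.5609 -0.1824] dia mm [41.7 42.4] hole [ 0.5619 -0.1805] [16.4 19.4] yaw mod90 59.0
scene 160 [ 0.5608 -0.1823] dia mm [38.6 39.1] hole [ 0.5619 -0.1807] [21.2 22.4] yaw mod90 58.0
scene 180 none
150 [(np.int32(233), [247.8, 195.8, 1.6, 3.2], [248.6, 197.4]), (np.int32(2497), [232.0, 197.0, 9.2, 8.0], [236.6, 200.8])]
170 [(np.int32(392), [232.0, 197.5, 5.2, 2.0], [234.5, 198.4]), (np.int32(466), [238.0, 198.8, 2.8, 4.2], [239.3, 200.7]), (np.int32(264), [232.0, 203.9, 5.4, 1.1], [235.2, 204.5])]
190 []
```

Call:
{"api": "arm_command", "payload": {
  "series": [
    [0.0005,-0.0005,0.015,0],
    [0,0,0.015,0],
    [0,0,0.012,0],
    [0,0,0.008,0],
    [0,0,0,0],
    [0,0,0,0]
  ]
}}

```text
clock: 8.1
position: [0.5622, -0.1818, 0.1492]
tool_rot: [[-0.485, 0.875, -0.0], [0.875, 0.485, 0.0], [0.0, -0.0, -1.0]]
ft_force: [-0.3, -0.7, -4.9]
finger_gap: 0.0349
grasp_force: 61.5
```

```bash
python3 d.py .5615 -.182 .142
```

```text
t 8.1 tcp [ 0.5622 -0.1818  0.1492] yaw_x 119.0 tilt [-0.0002  0.0003] q [ 34.   24.  -28.2 106.   13.8  53.3  28.6] F [-0.3 -0.7 -4.9] M [-0.03 -0.02 -0.04] gap 0.0349 grip 61.5
tool shift [ 0.0002 -0.0008  0.0072]
```

Call:
{"api": "arm_command", "payload": {
  "series": [
    [0,0,0.003,0],
    [0,0,0.002,0],
    [0,0,0.002,0],
    [0,0,0,0]
  ]
}}

```text
clock: 8.5
position: [0.562, -0.182, 0.1422]
tool_rot: [[-0.485, 0.875, -0.0], [0.875, 0.485, 0.0], [0.0, -0.0, -1.0]]
ft_force: [-0.1, -0.2, -5.3]
finger_gap: 0.0344
grasp_force: 61.5
```

```bash
python3 d.py .5615 -.182 .142
```

```text
t 8.5 tcp [ 0.562  -0.182   0.1422] yaw_x 118.98 tilt [-0.0002  0.0001] q [ 33.9  24.5 -28.  106.4  14.2  52.6  28.3] F [-0.1 -0.2 -5.3] M [ 0.05 -0.02  0.04] gap 0.0344 grip 61.5
tool shift [ 0.0002 -0.0005  0.0002]
```

Foot should be just inside the lip (0.058). Continue slowly.

Call:
{"api": "arm_command", "payload": {
  "series": [
    [0,-0.0005,0.0015,0],
    [0,0,0.001,0],
    [0,0,0.001,0],
    [0,0,0,0]
  ]
}}

```text
clock: 8.9
position: [0.5616, -0.1822, 0.1387]
tool_rot: [[-0.485, 0.875, -0.0], [0.875, 0.485, 0.0], [0.0, -0.0, -1.0]]
ft_force: [-0.2, -0.5, -5.8]
finger_gap: 0.0351
grasp_force: 61.5
```

```bash
python3 d.py .5615 -.182 .1215
```

```text
t 8.9 tcp [ 0.5616 -0.1822  0.1387] yaw_x 118.99 tilt [-0.0001  0.0001] q [ 33.8  24.7 -27.9 106.6  14.3  52.2  28.2] F [-0.2 -0.5 -5.8] M [ 0.02 -0.03 -0.  ] gap 0.0351 grip 61.5
tool shift [ 0.0002 -0.      0.0172]
```

Call:
{"api": "arm_command", "payload": {
  "series": [
    [0,0,0.001,0],
    [0,0,0.001,0],
    [0,0,0.001,0],
    [0,0,0,0]
  ]
}}

```text
clock: 9.3
position: [0.5616, -0.1822, 0.1357]
tool_rot: [[-0.485, 0.875, -0.0], [0.875, 0.485, 0.0], [0.0, -0.0, -1.0]]
ft_force: [0.4, -1.0, -4.9]
finger_gap: 0.0352
grasp_force: 61.5
```

Call:
{"api": "arm_command", "payload": {
  "series": [
    [0,0,0.001,0],
    [0,0,0.001,0],
    [0,0,0,0]
  ]
}}

```text
clock: 9.6
position: [0.5621, -0.1824, 0.1344]
tool_rot: [[-0.484, 0.875, 0.001], [0.875, 0.484, -0.0], [-0.001, 0.001, -1.0]]
ft_force: [-1.0, -0.9, 2.4]
finger_gap: 0.0347
grasp_force: 62.6
```

Call:
{"api": "arm_command", "payload": {
  "series": [
    [0,0,0.001,0],
    [0,0,0,0]
  ]
}}

```text
clock: 9.8
position: [0.5622, -0.1825, 0.1336]
tool_rot: [[-0.484, 0.875, 0.001], [0.875, 0.484, -0.001], [-0.001, 0.001, -1.0]]
ft_force: [-0.9, -1.8, 8.4]
finger_gap: 0.0345
grasp_force: 62.9
```

Call:
{"api": "arm_command", "payload": {
  "series": [
    [0,0,0.001,0],
    [0,0,0,0]
  ]
}}

```text
clock: 10.0
position: [0.5622, -0.1826, 0.1325]
tool_rot: [[-0.484, 0.875, 0.001], [0.875, 0.484, -0.001], [-0.001, 0.001, -1.0]]
ft_force: [-0.4, -1.8, 4.2]
finger_gap: 0.0348
grasp_force: 62.8
```

Call:
{"api": "arm_command", "payload": {
  "series": [
    [0,0,0.001,0],
    [0,0,0,0]
  ]
}}

```text
clock: 10.2
position: [0.5623, -0.1825, 0.1315]
tool_rot: [[-0.484, 0.875, 0.001], [0.875, 0.484, -0.001], [-0.001, 0.001, -1.0]]
ft_force: [-1.1, -1.3, 4.4]
finger_gap: 0.0347
grasp_force: 62.6
```

Call:
{"api": "arm_command", "payload": {
  "series": [
    [0,0,0.001,0],
    [0,0,0.001,0],
    [0,0,0.001,0],
    [0,0,0,0]
  ]
}}

```text
clock: 10.6
position: [0.5618, -0.1823, 0.1278]
tool_rot: [[-0.485, 0.875, 0.0], [0.875, 0.485, -0.0], [-0.0, 0.0, -1.0]]
ft_force: [-0.3, -1.6, -1.1]
finger_gap: 0.0345
grasp_force: 62.3
```

Call:
{"api": "arm_command", "payload": {
  "series": [
    [0,0,0.001,0],
    [0,0,0.001,0],
    [0,0,0.001,0],
    [0,0,0,0]
  ]
}}

```text
clock: 11.0
position: [0.5611, -0.1818, 0.1241]
tool_rot: [[-0.485, 0.875, -0.001], [0.875, 0.485, 0.001], [0.001, -0.001, -1.0]]
ft_force: [-0.8, -0.0, -6.6]
finger_gap: 0.0349
grasp_force: 61.4
```

Call:
{"api": "arm_command", "payload": {
  "series": [
    [0,0,0.001,0],
    [0,0,0.001,0],
    [0,0,0,0]
  ]
}}

```text
clock: 11.3
position: [0.5614, -0.1819, 0.1224]
tool_rot: [[-0.485, 0.875, -0.001], [0.875, 0.485, 0.001], [0.001, -0.0, -1.0]]
ft_force: [-0.1, -0.8, -8.1]
finger_gap: 0.0345
grasp_force: 61.5
```

Snapped in: the push has gone slack, even pulled downwards. Now land the shoulder.

Call:
{"api": "arm_command", "payload": {
  "series": [
    [0,0,0.001,0],
    [0,0,0,0]
  ]
}}

```text
clock: 11.5
position: [0.5616, -0.182, 0.1217]
tool_rot: [[-0.485, 0.875, -0.0], [0.875, 0.485, 0.0], [0.0, -0.0, -1.0]]
ft_force: [0.8, 0.4, -6.9]
finger_gap: 0.0347
grasp_force: 61.8
```

Call:
{"api": "arm_command", "payload": {
  "series": [
    [0,0,0.001,0],
    [0,0,0.001,0],
    [0,0,0,0]
  ]
}}

```text
clock: 11.8
position: [0.5623, -0.1824, 0.1213]
tool_rot: [[-0.484, 0.875, 0.001], [0.875, 0.484, -0.001], [-0.002, 0.001, -1.0]]
ft_force: [-5.8, 1.6, 15.6]
finger_gap: 0.035
grasp_force: 64.1
```

Call:
{"api": "arm_command", "payload": {
  "series": [
    [0,0,-0.005,0],
    [0,0,-0.01,0],
    [0,0,-0.02,0],
    [0,0,-0.03,0],
    [0,0,-0.03,0],
    [0,0,-0.03,0],
    [0,0,-0.02,0],
    [0,0,0,0]
  ]
}}

```text
clock: 12.6
position: [0.5628, -0.1824, 0.2679]
tool_rot: [[-0.485, 0.875, 0.004], [0.875, 0.485, -0.001], [-0.003, 0.003, -1.0]]
ft_force: [0.5, 0.5, -8.4]
finger_gap: 0.0349
grasp_force: 61.6
```

```bash
python3 d.py .5722 .202 .25; python3 - <<'E'
from h import *
s=cams.read_camera("scene")[:,:,::-1]
cv2.imwrite("pics/c4.png",crop(s,195,120,110,130,4))
E
```

```text
t 12.6 tcp [ 0.5628 -0.1824  0.2679] yaw_x 118.98 tilt [ 0.0043 -0.0015] q [ 35.9  17.2 -29.8  99.3   9.3  65.7  32.5] F [ 0.5  0.5 -8.4] M [-0.04 -0.1   0.01] gap 0.0349 grip 61.6
tool shift [0.3318 0.1944 0.0174]
```

View pics/c4.png

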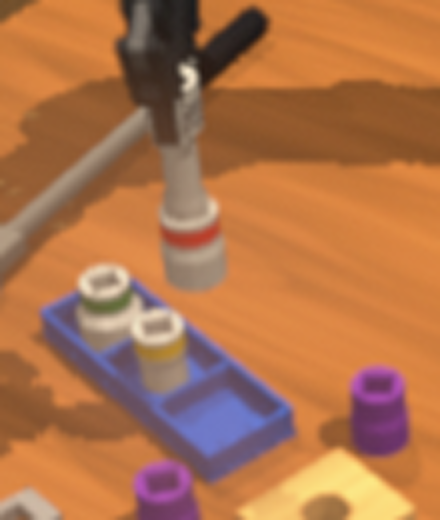

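The red socket hangs on the bar at crop (193,245), and the compartment is empty. Moving to the nut.

Call:
{"api": "arm_command", "payload": {
  "series": [
    [0.02,0.012,0,0],
    [0.03,0.0175,0,0],
    [0.035,0.0205,0,0],
    [0.035,0.0205,0,0],
    [0.035,0.0205,0,0],
    [0.035,0.0205,0,0],
    [0.035,0.0205,0,0],
    [0.035,0.0205,0,0]
  ]
}}

```text
clock: 13.45
position: [0.5681, 0.1203, 0.2631]
tool_rot: [[-0.485, 0.875, -0.002], [0.875, 0.485, -0.0], [0.001, -0.002, -1.0]]
ft_force: [0.5, -0.4, -8.2]
finger_gap: 0.0346
grasp_force: 61.4
```

Call:
{"api": "arm_command", "payload": {
  "series": [
    [0.03,0.018,0,0],
    [0.025,0.014,0,0],
    [0.015,0.008,0,0],
    [0,0,0,0],
    [0,0,0,0]
  ]
}}

```text
clock: 13.95
position: [0.5694, 0.1996, 0.2632]
tool_rot: [[-0.485, 0.874, -0.002], [0.874, 0.485, -0.001], [0.001, -0.002, -1.0]]
ft_force: [0.1, -0.7, -8.2]
finger_gap: 0.0346
grasp_force: 61.6
```

```bash
python3 d.py .5722 .202 .22; python3 - <<'E'
from h import *
s=cams.read_camera("scene")[:,:,::-1];t=cams.read_camera("top")[:,:,::-1]
cv2.imwrite("pics/s5.png",s);cv2.imwrite("pics/t5.png",t)
cv2.imwrite("pics/c5.png",np.hstack([crop(s,315,180,100,120,4),crop(t,215,180,100,120,4)]))
E
```

```text
t 13.95 tcp [0.5694 0.1996 0.2632] yaw_x 119.04 tilt [-0.0023 -0.0007] q [  5.2  20.4 -38.8  97.4  13.7  67.1  -8.2] F [ 0.1 -0.7 -8.2] M [-0.12 -0.04 -0.04] gap 0.0346 grip 61.6
tool shift [0.0008 0.0037 0.0432]
```

View pics/c5.png

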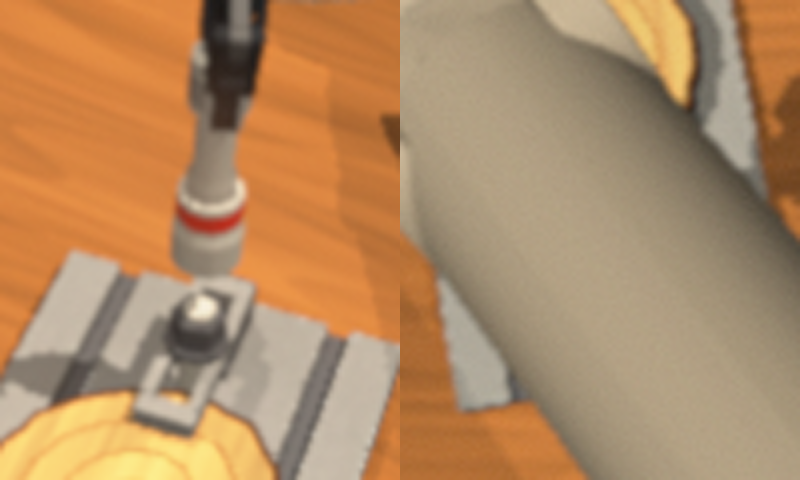

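The socket hangs over the nut: scene crop shows the socket foot at (205,265) and the nut at (200,310), and the top view is blocked by the arm. Descend to just above, then slowly down.

Call:
{"api": "arm_command", "payload": {
  "series": [
    [0.001,0.0035,0.01,0],
    [0,0,0.015,0],
    [0,0,0.013,0],
    [0,0,0.004,0],
    [0,0,0,0],
    [0,0,0,0]
  ]
}}

```text
clock: 14.65
position: [0.5728, 0.2025, 0.2231]
tool_rot: [[-0.485, 0.875, 0.0], [0.875, 0.485, 0.0], [0.0, 0.0, -1.0]]
ft_force: [-0.5, 1.2, -8.4]
finger_gap: 0.0349
grasp_force: 61.4
```

```bash
python3 d.py .5722 .202 .215; python3 - <<'E'
from h import *
s=cams.read_camera("scene")[:,:,::-1]
cv2.imwrite("pics/c6.png",crop(s,335,200,60,80,7))
E
```

```text
t 14.65 tcp [0.5728 0.2025 0.2231] yaw_x 118.99 tilt [0.0002 0.0003] q [  4.3  22.8 -38.2  99.6  15.6  63.   -9.9] F [-0.5  1.2 -8.4] M [0.02 0.   0.01] gap 0.0349 grip 61.4
tool shift [-0.0001 -0.0008  0.0081]
```

View pics/c6.png

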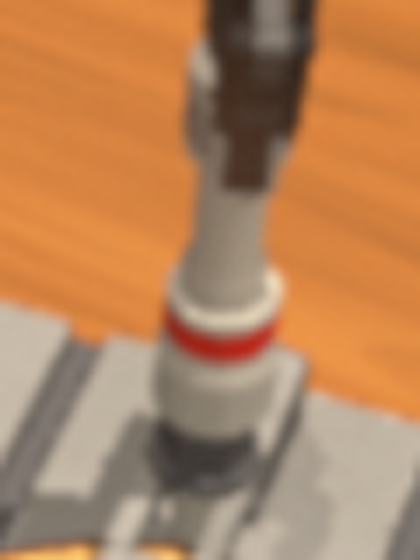

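The socket foot is at crop (212,400) and the nut collar at (205,450), so they are in line. Lower gently.

Call:
{"api": "arm_command", "payload": {
  "series": [
    [0,-0.0008,0.002,0],
    [0,0,0.002,0],
    [0,0,0.002,0],
    [0,0,0.0015,0],
    [0,0,0,0]
  ]
}}

```text
clock: 15.2
position: [0.5719, 0.2018, 0.2151]
tool_rot: [[-0.485, 0.875, -0.0], [0.875, 0.485, -0.0], [0.0, -0.0, -1.0]]
ft_force: [-0.7, -0.9, -7.9]
finger_gap: 0.0347
grasp_force: 61.5
```

Call:
{"api": "arm_command", "payload": {
  "series": [
    [0,0,0.001,0],
    [0,0,0.001,0],
    [0,0,0,0]
  ]
}}

```text
clock: 15.5
position: [0.5723, 0.2021, 0.2138]
tool_rot: [[-0.485, 0.875, 0.001], [0.875, 0.485, 0.0], [-0.0, 0.001, -1.0]]
ft_force: [-0.4, -0.8, -0.8]
finger_gap: 0.0345
grasp_force: 62.5
```

Call:
{"api": "arm_command", "payload": {
  "series": [
    [0,0,0.001,0],
    [0,0,0.001,0],
    [0,0,0,0]
  ]
}}

```text
clock: 15.8
position: [0.5728, 0.2024, 0.213]
tool_rot: [[-0.485, 0.875, 0.002], [0.875, 0.485, 0.001], [-0.001, 0.002, -1.0]]
ft_force: [-2.4, -2.7, 15.6]
finger_gap: 0.0345
grasp_force: 64.3
```

Call:
{"api": "arm_command", "payload": {
  "series": [
    [0,0,-0.0008,-0.04],
    [0,0,0,-0.05],
    [0,0,0,-0.05],
    [0,0,0,0]
  ]
}}

```text
clock: 16.2
position: [0.5724, 0.2022, 0.2129]
tool_rot: [[-0.603, 0.798, 0.001], [0.798, 0.603, 0.0], [-0.0, 0.001, -1.0]]
ft_force: [-0.5, -1.0, 4.5]
finger_gap: 0.0348
grasp_force: 63.0
```

Call:
{"api": "arm_command", "payload": {
  "series": [
    [0,0,0,-0.05],
    [0,0,0,-0.05],
    [0,0,0,-0.05],
    [0,0,0,0]
  ]
}}

```text
clock: 16.6
position: [0.5718, 0.2017, 0.2116]
tool_rot: [[-0.714, 0.7, -0.001], [0.7, 0.714, -0.0], [0.001, -0.001, -1.0]]
ft_force: [0.5, -0.0, -8.2]
finger_gap: 0.0347
grasp_force: 61.7
```

Call:
{"api": "arm_command", "payload": {
  "series": [
    [0,0,0,-0.05],
    [0,0,0,-0.05],
    [0,0,0,-0.05],
    [0,0,0,0]
  ]
}}

```text
clock: 17.0
position: [0.5718, 0.2018, 0.2118]
tool_rot: [[-0.81, 0.586, -0.001], [0.586, 0.81, -0.0], [0.001, -0.0, -1.0]]
ft_force: [-0.0, -0.9, -8.6]
finger_gap: 0.0348
grasp_force: 61.7
```

Call:
{"api": "arm_command", "payload": {
  "series": [
    [0,0,0.0015,0],
    [0,0,0,0]
  ]
}}

```text
clock: 17.2
position: [0.5719, 0.2018, 0.2103]
tool_rot: [[-0.81, 0.587, -0.0], [0.587, 0.81, -0.0], [0.0, -0.0, -1.0]]
ft_force: [-0.3, -0.4, -8.7]
finger_gap: 0.0344
grasp_force: 61.6
```

```bash
python3 d.py .5722 .202 .1945
```

```text
t 17.2 tcp [0.5719 0.2018 0.2103] yaw_x 144.09 tilt [-0.0004 -0.0001] q [  7.8  24.7 -43.1 100.3  18.7  62.5  12.6] F [-0.3 -0.4 -8.7] M [-0.1  -0.01  0.  ] gap 0.0344 grip 61.6
tool shift [-0.0002  0.0003  0.0158]
```

Call:
{"api": "arm_command", "payload": {
  "series": [
    [0,0,0.0015,0],
    [0,0,0.0015,0],
    [0,0,0,0]
  ]
}}

```text
clock: 17.5
position: [0.5719, 0.2019, 0.2074]
tool_rot: [[-0.811, 0.585, -0.0], [0.585, 0.811, -0.0], [0.0, -0.0, -1.0]]
ft_force: [0.7, -0.2, -8.4]
finger_gap: 0.0349
grasp_force: 61.6
```

Call:
{"api": "arm_command", "payload": {
  "series": [
    [0,0,0.0015,0],
    [0,0,0.0015,0],
    [0,0,0,0]
  ]
}}

```text
clock: 17.8
position: [0.5719, 0.2019, 0.2044]
tool_rot: [[-0.811, 0.585, -0.0], [0.585, 0.811, 0.0], [0.0, -0.0, -1.0]]
ft_force: [-0.0, -0.6, -8.0]
finger_gap: 0.0346
grasp_force: 61.6
```

Dropping on freely. Down to the collar.

Call:
{"api": "arm_command", "payload": {
  "series": [
    [0,0,0.002,0],
    [0,0,0.002,0],
    [0,0,0.002,0],
    [0,0,0.001,0],
    [0,0,0,0]
  ]
}}

```text
clock: 18.3
position: [0.5719, 0.2019, 0.1974]
tool_rot: [[-0.811, 0.585, -0.0], [0.585, 0.811, 0.0], [0.0, -0.0, -1.0]]
ft_force: [-1.1, 0.1, -8.1]
finger_gap: 0.0345
grasp_force: 61.6
```

Call:
{"api": "arm_command", "payload": {
  "series": [
    [0,0,0.001,0],
    [0,0,0.001,0],
    [0,0,0.001,0],
    [0,0,0,0]
  ]
}}

```text
clock: 18.7
position: [0.572, 0.202, 0.1947]
tool_rot: [[-0.811, 0.585, 0.0], [0.585, 0.811, 0.0], [-0.0, 0.0, -1.0]]
ft_force: [0.7, -0.3, -6.7]
finger_gap: 0.0349
grasp_force: 62.1
```

Call:
{"api": "arm_command", "payload": {
  "series": [
    [0,0,0.0007,0],
    [0,0,0,0]
  ]
}}

```text
clock: 18.9
position: [0.5722, 0.202, 0.1945]
tool_rot: [[-0.811, 0.585, 0.001], [0.585, 0.811, 0.0], [-0.001, 0.0, -1.0]]
ft_force: [-2.0, -1.2, 2.5]
finger_gap: 0.0347
grasp_force: 62.8
```

```bash
python3 d.py .5722 .202 .1945
```

```text
t 18.9 tcp [0.5722 0.202  0.1945] yaw_x 144.2 tilt [0.0007 0.0001] q [  7.4  25.6 -42.7 101.1  19.6  60.9  12. ] F [-2.  -1.2  2.5] M [-0.57  0.48 -0.02] gap 0.0347 grip 62.8
tool shift [ 0.     -0.0001 -0.    ]
```

Seated at exactly the expected height. Turn clockwise.

Call:
{"api": "arm_command", "payload": {
  "series": [
    [0,0,0,0.06],
    [0,0,0,0.08],
    [0,0,0,0.08],
    [0,0,0,0.08],
    [0,0,0,0.08],
    [0,0,0,0.08],
    [0,0,0,0.08],
    [0,0,0,0.08]
  ]
}}

```text
clock: 19.7
position: [0.5724, 0.2025, 0.1945]
tool_rot: [[-0.318, 0.948, 0.001], [0.948, 0.318, 0.001], [0.0, 0.001, -1.0]]
ft_force: [0.7, 0.7, -1.4]
finger_gap: 0.0349
grasp_force: 62.4
```

```bash
python3 d.py .5722 .202 .1945
```

```text
t 19.7 tcp [0.5724 0.2025 0.1945] yaw_x 108.52 tilt [0.0013 0.0007] q [  2.   23.8 -35.3 101.4  15.7  59.6 -20.5] F [ 0.7  0.7 -1.4] M [-0.05 -0.04  0.39] gap 0.0349 grip 62.4
tool shift [-0.0004 -0.0003  0.    ]
```

Call:
{"api": "arm_command", "payload": {
  "series": [
    [0,0,0,0.06],
    [0,0,0,0.06],
    [0,0,0,0.06],
    [0,0,0,0.06],
    [0,0,0,0]
  ]
}}

```text
clock: 20.2
position: [0.5725, 0.2025, 0.1945]
tool_rot: [[-0.085, 0.996, 0.001], [0.996, 0.085, 0.001], [0.001, 0.001, -1.0]]
ft_force: [0.2, -0.1, 0.1]
finger_gap: 0.0347
grasp_force: 62.5
```

```bash
python3 d.py .5722 .202 .1945
```

```text
t 20.2 tcp [0.5725 0.2025 0.1945] yaw_x 94.89 tilt [0.0014 0.0007] q [-1.000e-01  2.320e+01 -3.250e+01  1.016e+02  1.430e+01  5.920e+01
 -3.300e+01] F [ 0.2 -0.1  0.1] M [ 0.06 -0.29  0.2 ] gap 0.0347 grip 62.5
tool shift [-0.0005 -0.0003 -0.    ]
```

Call:
{"api": "arm_command", "payload": {
  "series": [
    [0,0,0,0.05],
    [0,0,0,0.05],
    [0,0,0,0.05],
    [0,0,0,0]
  ]
}}

```text
clock: 20.6
position: [0.5725, 0.2024, 0.1944]
tool_rot: [[0.063, 0.998, 0.001], [0.998, -0.063, 0.001], [0.001, 0.001, -1.0]]
ft_force: [1.0, 0.4, 0.8]
finger_gap: 0.0346
grasp_force: 62.6
```

```bash
python3 d.py .5722 .202 .1945
```

```text
t 20.6 tcp [0.5725 0.2024 0.1944] yaw_x 86.39 tilt [0.0014 0.0007] q [ -1.4  22.9 -30.8 101.6  13.4  59.  -40.8] F [1.  0.4 0.8] M [ 0.16 -0.44  0.18] gap 0.0346 grip 62.6
tool shift [-0.0004 -0.0003 -0.0001]
```

Call:
{"api": "arm_command", "payload": {
  "series": [
    [0,0,0,0.05],
    [0,0,0,0.05],
    [0,0,0,0.05]
  ]
}}

```text
clock: 20.9
position: [0.5726, 0.2024, 0.1945]
tool_rot: [[0.211, 0.977, 0.002], [0.977, -0.211, 0.001], [0.001, 0.001, -1.0]]
ft_force: [1.9, 0.9, 1.8]
finger_gap: 0.0345
grasp_force: 62.7
```

```bash
python3 d.py .5722 .202 .1945
```

```text
t 20.9 tcp [0.5726 0.2024 0.1945] yaw_x 77.81 tilt [0.0015 0.0008] q [ -2.7  22.6 -29.1 101.7  12.6  58.8 -48.6] F [1.9 0.9 1.8] M [ 0.25 -0.67  0.39] gap 0.0345 grip 62.7
tool shift [-0.0004 -0.0003 -0.    ]
```

Call:
{"api": "arm_command", "payload": {
  "series": [
    [0,0,0,0.05],
    [0,0,0,0.05],
    [0,0,0,0.05]
  ]
}}

```text
clock: 21.2
position: [0.5727, 0.2023, 0.1945]
tool_rot: [[0.355, 0.935, 0.002], [0.935, -0.355, 0.001], [0.001, 0.001, -1.0]]
ft_force: [2.9, 0.7, 1.3]
finger_gap: 0.0346
grasp_force: 62.7
```

```bash
python3 d.py .5722 .202 .1945
```

```text
t 21.2 tcp [0.5727 0.2023 0.1945] yaw_x 69.22 tilt [0.0016 0.0008] q [ -4.   22.4 -27.4 101.8  11.8  58.6 -56.6] F [2.9 0.7 1.3] M [ 0.24 -0.83  0.46] gap 0.0346 grip 62.7
tool shift [-0.0005 -0.0003 -0.    ]
```

Call:
{"api": "arm_command", "payload": {
  "series": [
    [0,0,0,0.04],
    [0,0,0,0.04]
  ]
}}

```text
clock: 21.4
position: [0.5727, 0.2023, 0.1945]
tool_rot: [[0.428, 0.904, 0.002], [0.904, -0.428, 0.001], [0.001, 0.001, -1.0]]
ft_force: [2.0, 1.6, 0.2]
finger_gap: 0.035
grasp_force: 62.6
```

```bash
python3 d.py .5722 .202 .1945
```

```text
t 21.4 tcp [0.5727 0.2023 0.1945] yaw_x 64.67 tilt [0.0016 0.0007] q [ -4.7  22.2 -26.5 101.8  11.4  58.5 -60.7] F [2.  1.6 0.2] M [ 0.1  -0.81  0.83] gap 0.035 grip 62.6
tool shift [-0.0005 -0.0003 -0.    ]
```

Call:
{"api": "arm_command", "payload": {
  "series": [
    [0,0,0,0.04],
    [0,0,0,0.04]
  ]
}}

```text
clock: 21.6
position: [0.5727, 0.2024, 0.1945]
tool_rot: [[0.498, 0.867, 0.002], [0.867, -0.498, 0.001], [0.001, 0.001, -1.0]]
ft_force: [4.0, -0.8, 1.2]
finger_gap: 0.0348
grasp_force: 62.6
```

```bash
python3 d.py .5722 .202 .1945;  python3 - <<'E'
from h import *
s=cams.read_camera("scene")[:,:,::-1];cv2.imwrite("pics/s7.png",s)
cv2.imwrite("pics/c7.png",crop(s,325,190,80,100,6))
E
```

```text
t 21.6 tcp [0.5727 0.2024 0.1945] yaw_x 60.14 tilt [0.0018 0.0005] q [ -5.4  22.1 -25.6 101.9  11.   58.4 -65. ] F [ 4.  -0.8  1.2] M [ 0.06 -0.89  1.46] gap 0.0348 grip 62.6
tool shift [-0.0006 -0.0002 -0.    ]
```

The torque is climbing steeply (0.46, 0.83, 1.46 N m), which is the hard stop. One more nudge to confirm.

Call:
{"api": "arm_command", "payload": {
  "series": [
    [0,0,0,0.04],
    [0,0,0,0.03],
    [0,0,0,0]
  ]
}}

```text
clock: 21.95
position: [0.5725, 0.2021, 0.1944]
tool_rot: [[0.559, 0.829, 0.001], [0.829, -0.559, 0.0], [0.001, 0.001, -1.0]]
ft_force: [3.8, 0.3, 4.4]
finger_gap: 0.0345
grasp_force: 63.0
```

```bash
python3 d.py .5722 .202 .1945
```

```text
t 21.95 tcp [0.5725 0.2021 0.1944] yaw_x 56.03 tilt [0.0012 0.0003] q [ -6.   22.  -24.8 101.9  10.6  58.3 -68.7] F [3.8 0.3 4.4] M [-0.1  -0.89  1.16] gap 0.0345 grip 63.0
tool shift [-0.0003 -0.0001 -0.0001]
```

Tight: torque far above the 0.4 N m drag, with the pads now slipping on the head. Let go and rise.

Call:
{"api": "arm_command", "payload": {
  "series": [
    [0,0,0,0],
    [0,0,0,0],
    [0,0,0,0],
    [0,0,0,0],
    [0,0,0,0],
    [0,0,0,0]
  ],
  "fingers": 100
}}

```text
clock: 22.55
position: [0.5719, 0.2019, 0.1939]
tool_rot: [[0.56, 0.829, -0.0], [0.829, -0.56, 0.0], [-0.0, -0.0, -1.0]]
ft_force: [-0.3, 0.4, -0.1]
finger_gap: 0.0852
grasp_force: 0.0
```

Call:
{"api": "arm_command", "payload": {
  "series": [
    [0,0,-0.01,0],
    [0,0,-0.02,0],
    [0,0,-0.03,0],
    [0,0,-0.03,0],
    [0,0,-0.03,0]
  ]
}}

```text
clock: 23.05
position: [0.5718, 0.202, 0.316]
tool_rot: [[0.56, 0.829, 0.0], [0.829, -0.56, 0.0], [0.0, 0.0, -1.0]]
ft_force: [0.4, 0.2, -0.6]
finger_gap: 0.0852
grasp_force: 0.0
```

```bash
python3 d.py .5722 .202 .1945
```

```text
t 23.05 tcp [0.5718 0.202  0.316 ] yaw_x 55.97 tilt [0.0004 0.0003] q [ -5.   16.2 -25.5  93.9   7.3  71.5 -66. ] F [ 0.4  0.2 -0.6] M [-0.02 -0.   -0.04] gap 0.0852 grip 0.0
tool shift [0.0002 0.0003 0.1215]
```

Call:
{"api": "arm_command", "payload": {
  "series": [
    [-0.02,0.014,0,0],
    [-0.033,0.022,0,0],
    [-0.033,0.022,0,0],
    [-0.033,0.022,0,0],
    [-0.033,0.022,0,0],
    [-0.033,0.022,0,0],
    [-0.02,0.014,0,0],
    [0,0,0,0]
  ]
}}

```text
clock: 23.85
position: [0.5715, -0.0493, 0.3147]
tool_rot: [[0.564, 0.826, 0.001], [0.826, -0.564, -0.001], [-0.001, 0.001, -1.0]]
ft_force: [0.5, 0.3, -1.0]
finger_gap: 0.0855
grasp_force: 0.0
```

```bash
python3 - <<'E'
from m import *
s=cams.read_camera("scene")[:,:,::-1].copy();t=cams.read_camera("top")[:,:,::-1].copy()
cv2.imwrite("pics/s8.png",s)
print("bar top expected dia 36 at z .232")
for n,im in(("top",t),("scene",s)):meas(n,im,(.572,.202),.232)
cv2.imwrite("pics/c8.png",np.hstack([crop(s,180,150,230,240,1.8),crop(t,215,150,220,240,1.73)[:432]]) if 0 else np.hstack([cv2.resize(s[150:390,180:410],(400,417)),cv2.resize(t[110:350,200:430],(400,417))]))
E
```

```text
bar top expected dia 36 at z .232
top 120 [0.5683 0.1993] dia mm [54.5 68.3] hole [0.5728 0.2017] [19.8 19.6] yaw mod90 5.6
top 140 [0.5774 0.1962] dia mm [37.4 52. ] hole [0.5728 0.2017] [21.5 21.6] yaw mod90 4.9
top 160 none
top 180 none
scene 120 [0.5724 0.203 ] dia mm [36.7 41.2] hole [0.5713 0.2022] [19.  19.3] yaw mod90 8.1
scene 140 [0.572  0.2026] dia mm [35.1 37. ] hole [0.5713 0.2021] [21.2 20.8] yaw mod90 8.3
scene 160 [0.5718 0.2024] dia mm [30.9 31. ]
scene 180 none
```

View pics/c8.png

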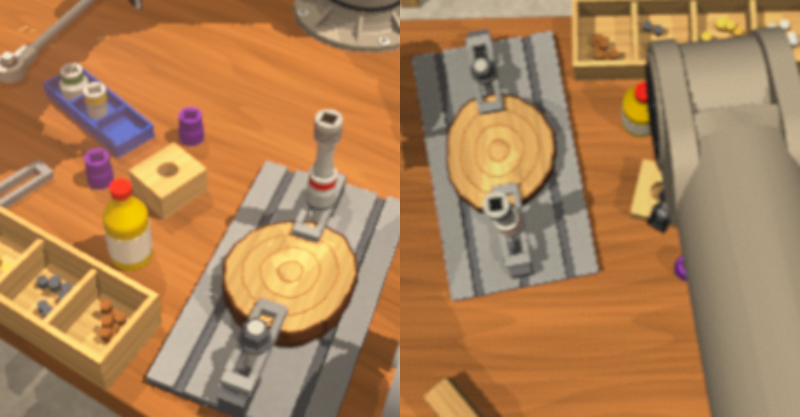

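The bar and socket stand upright on the nut: scene crop (322,160), axis at (0.572,0.202) at the right height. Everything else is undisturbed and the arm is clear.

```bash
python3 -c "
from station import arm
print(arm.hand_in())"
```

```text
the job is handed in; nothing more can be done
None
```

The job is handed in: the bar clicked home in the red-ringed 30 mm socket, the socket was set fully down on the near nut, and the nut was turned clockwise until it came up tight. The bar and socket are left standing on the nut, the arm is clear, and everything else in the final pictures looked undisturbed.

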